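Snap a retaining clip onto a drive-unit shaft and shut the cover

ROBOT

A 6-joint arm with a two-finger parallel gripper is mounted at the origin on the work surface. World frame = base frame: x ahead of the robot, y to its left, z up, the work surface at z = 0. Lengths are in m, angles in rad, forces in N, time in s.
With the tool pointing down it reaches from about 0.375 to 0.925 m from the base axis. Payload 5.7 kg.
Tool frame: the origin (TCP) lies midway between the tips of the shut fingers; the grasp point (between the pads) lies 19 mm behind it; z points along the fingers, x is the direction in which the jaws open and shut, and the axes are right-handed (so a half turn about z gives the same grasp; the last joint's range is limited). The gripper opens to 88 mm and grips with 3 to 60 N. Pads are 20 mm wide; open, the fingers measure 115 mm over their backs; the gripper's body (75 mm by 178 mm) begins 61 mm behind the grasp point.
Start: joints at [-1.24, 0.359, 1.51, -0, 1.272, -0.115], TCP at [0.259, -0.541, 0.187] pointing down, gripper open.
Joint ranges: [-2.97, 2.97], [-1.01, 2.36], [0.21, 2.38], [-0.96, 4.11], [0.2, 2.71], [-2.98, 2.98]. Speed limits (rad/s): [2.39, 2.39, 3.14, 3.14, 3.14, 3.14].

INTERFACE

Orientations are given as a unit quaternion [x, y, z, w].
In Python, from bench import move_ptp, servo_line, goto_joints, move_gripper, sleep, inverse_kinematics, capture, PlanningError, close_job, spot_in, silhouettes, current_clock, current_joint_pos, current_qvel, current_joint_torque, current_position, current_orientation, current_force, current_torque, current_finger_gap gives the robot as it stands. Calls block until the motion is done:
- move_ptp(position, orientation): joint-space move of the TCP to a pose.
- servo_line(position, orientation=None, rate=0.15, contact_N=None): straight line of the TCP; orientation=None keeps the orientation; rate is the mean speed in m/s. With contact_N (N) it stops when the force on the tool has changed by that much, and returns True; else False.
- goto_joints(angles): joint-space move.
- move_gripper(opening): finger opening in m; the grip force is fixed at half the most; returns when the fingers have stopped.
- sleep(seconds).
- inverse_kinematics(position, orientation): joint angles nearest the present ones, or None.
- capture(name): name is "side" or "top" or "wrist"; returns a dict with "image" (400x640x3 uint8, blue, green, red), "range_z" (400x640 float32, m along the optical axis (not along the pixel's ray), 0 where there is no reading), "intrinsics" (3x3 intrinsics, pixels), "R" (3x3) and "t" (3): a world point X has camera coordinates R X + t. Camera axes: x right, y down, z forward; pixel columns grow to the right and rows downward; lengths in m; the calibration is good to about 2 mm. A picture is of the moment at which its call begins.
A pose or a line that the arm cannot do raises PlanningError and nothing moves.
- close_job(): hands the job in, once; it reports no verdict.
Trained networks look in the newest picture that a camera, given by its name, has taken for a name from the list of things; names that differ only in an ending like _2 or _b are one class to them, and where a whole thing is asked for, a point or a joint stands for the part that bears it (a point fixed in the world has none). Each returns a list of dicts, best first, with "conf" (0 to 1); they miss things now and then, are a little off and sometimes report something else, mostly with a low value. They report only what shows in the picture. A call takes as long as a camera call.
- spot_in(camera, query): "xy" ([column, row] in pixels, amid what is visible of it).
- silhouettes(camera, query): "region" (400x640 bool, what is visible of it) and "xy" ([column, row] in pixels, amid what is visible of it).
Readings, each from a call of its own:
- current_clock(): time.
- current_joint_pos(): joint angles.
- current_qvel(): joint speeds.
- current_joint_torque(): joint torques, N m.
- current_position(): TCP position.
- current_orientation(): TCP orientation.
- current_force(): force on the tool from outside, world axes, zero at the start.
- current_torque(): the same for the moment, N m.
- current_finger_gap(): finger opening in m.
Only numpy, scipy, OpenCV 4.12 (cv2) and the standard library are available. Lean on these libraries where they do the work, as an engineer would, in place of code of your own. Each camera call takes 0.05 s, during which the arm holds its last target. There are 200 camera calls.

TASK

Pick up the red-handled fork tool and with it push the orange split clip along its track on the drive unit until it snaps fully home in the groove of the shaft, without touching the clip with the fingers. Then press the unit's hinged clear cover down until its catch holds it fully shut. Leave the fork tool lying flat on the blue mat, well inside its edges, and leave the other things on the bench alone.

Things in the scene. Friction and masses are not known exactly. Their poses are not given: they have to be found in the camera images.
- unit: Grey drive unit fixed to the bench. Origin on the bench under the shaft; +x is the way the clip is pushed. Flat deck 45 mm above the bench, x -105 to +73, y -52 to +52 mm. Two rails 10 mm tall, 47 mm apart inside, run along x from -104 to -21 mm and form the clip's track, open above and at its -x end. Hinge wall at y +43 to +52 mm, x -40 to +56, 77 mm tall
- shaft_groove (a point): Middle of the groove of the unit's upright steel shaft: on the shaft axis, 4 mm above the deck, axes as the unit. Neck 20 mm diameter, 10 mm tall, directly on the deck; above it the shaft's head, 28 mm diameter, up to 68 mm above the bench
- clip_center (a point): Centre of the orange split clip's opening, 4 mm above its underside; it coincides with shaft_groove when fully home. +x points out of the mouth, to the shaft. It lies flat in the track with 1.5 mm play each side. The arms meet the neck 18 mm short of home, take roughly 8 N to spread, then spring shut behind the neck, which stops the clip
- clip: The same clip, origin 4 mm lower. 44 mm wide (y), 8 mm thick, arms to x +13 mm. Its back face, to push on, is at x -26 mm and 15 mm tall from the deck; from it a middle nub 12 mm wide (y), 13 mm tall sticks out to x -32 mm: the fork's tines pass either side of the nub onto the back face
- fork_grip (a point): Point on the axis of the fork tool's red handle near the tool's centre of mass, half-way up (14 mm above the tool's underside, which lies flat on the mat). +x points along the tool to the tines, +z up. Handle 100 mm long (x -78 to +22 mm of this point), 22 mm wide, 28 mm tall; about 130 g
- fork_tip (a point): Point between the fork's two tine tips, 115 mm ahead of fork_grip, 13 mm above the tool's underside. Steel blade and tines 6 mm thick, centred at this height; tines 26 mm long, 6 mm wide, centred 14 mm either side of the axis (22 mm clear between them, 34 mm over both)
- fork: The fork tool, origin at the front end of the handle, on its underside (fork_grip lies at x -22 mm, z +14 mm); axes as fork_grip
- cover (a joint): Angle of the unit's clear, green-edged hinged cover, rad: 0 = fully shut, grows as it opens (starts 0.75 to 1.1; stays where left). The free edge is on the unit's -y side and swings up and over to +y. About 2 N on the pad swings it; below about 0.13 rad a sprung roller catch resists with up to roughly 8 N; past about 0.05 rad it snaps to 0 and holds
- cover_hinge (a point): Middle of the cover's hinge line, which runs along the unit's x on its +y side, 81 mm above the bench; axes as the unit
- cover_pad (a point): Centre of the outer face of the yellow press pad (44 mm along the hinge, 24 mm wide) near the cover's free edge; moves with the cover. Shut, it is 83 mm from the hinge line towards the unit's -y and 7 mm above it (88 mm above the bench), +z up; its +z is the pad's outward normal, +y points to the hinge
- mat: Blue tool mat fixed to the bench, 270 mm (x) x 150 mm (y), 3 mm thick; origin at the centre of its underside
- tape_roll: roll of brown packing tape lying flat, 90 mm across, 48 mm tall; loose bystander, to be left alone; origin at the centre of its underside
- spare_pulley: spare blue grooved pulley lying flat, 64 mm across, 26 mm tall; loose bystander, to be left alone; origin at the centre of its underside
- grease_jar: small white jar, 52 mm across, 55 mm tall; loose bystander, to be left alone; origin at the centre of its underside
- screwdriver: yellow screwdriver lying on the bench, some 200 mm long along its x; loose bystander, to be left alone
- parts_carton: small brown carton 90 x 65 x 50 mm; loose bystander, to be left alone; origin at the centre of its underside
- screw_cup: green plastic bowl, 70 mm across, 40 mm tall; loose bystander, to be left alone; origin at the centre of its underside

How it is judged:
On the way, in this order (a step that is already met when the one before it is completed fails the run):
1. the fork tool is lifted (height (world z) of fork_grip above 0.05 m), for 0.1 s.
2. the fork pushes the clip against the shaft (horizontal distance between clip_center and shaft_groove below 0.022 m and contact force between fork and clip above 0.5 N).
3. the clip is home in the groove (horizontal distance between clip_center and shaft_groove below 0.004 m and z of clip_center in the frame of shaft_groove between -0.003 and 0.005 m), for 0.2 s.
4. the cover is held shut by its catch (value of joint cover below 0.025 rad), for 0.2 s.
At the end, for the whole second after the job is handed in: The clip's centre is within 4 mm of the shaft axis and lies in the groove; the cover is shut to within 0.025 rad; the fork tool lies flat and at rest on the mat, the middle of its handle inside the mat's edges (all of step 3 and value of joint cover below 0.025 rad and x of fork_grip in the frame of mat between -0.125 and 0.125 m and y of fork_grip in the frame of mat between -0.07 and 0.07 m and height (world z) of fork_grip below 0.024 m and angle between fork_grip's own z axis and vertical below 0.15 rad and linear speed of each of fork, clip below 0.02 m/s); the robot touches nothing.
It fails at once if the gripper touches the clip (contact force between the fingers and clip above 0.5 N).
It fails at once if a bystander is disturbed (moved over 25 mm) (distance of any of tape_roll, spare_pulley, grease_jar, screwdriver, parts_carton, screw_cup from where it was at the start of the episode above 0.025 m).
It also fails if it takes over 67 s, if anything falls off the work surface, if the arm or the gripper's body presses on something with over 40 N, if the wrist force passes 120 N, or if a joint passes its speed limit or range.

## Working session

There is one attempt and no reset: what is moved stays moved. The work goes in short steps, each a Python script; the robot and the scene stay as the last script left them, time stands still between calls to the robot, and variables do not carry over. Pictures are saved under pics/ and viewed, about 8 in all and at most 12, crops included, and the job is handed in when it is done.

```bash
ls; mkdir -p pics
python3 - <<'E'
from bench import *
import cv2,numpy as np
for n in ("top","side"):
    c=capture(n); cv2.imwrite(f"pics/{n}0.png",c["image"]); np.savez(f"{n}0.npz",**c)
    print(n,c["intrinsics"].tolist(),c["R"].round(3).tolist(),c["t"].round(3).tolist())
    for q in ("unit","clip","fork","cover","cover_pad","mat","tape_roll","spare_pulley","grease_jar","screwdriver","parts_carton","screw_cup"):
        print(q,[(np.round(d["xy"]).tolist(),round(d["conf"],2)) for d in spot_in(n,q)][:2])
print(current_clock())
E
```

```text
pics
top [[391.56789528553196, 0.0, 316.81965341730694], [0.0, 391.56789528553196, 199.93716610823142], [0.0, 0.0, 1.0]] [[-0.014, -1.0, -0.002], [-0.998, 0.014, -0.056], [0.056, 0.001, -0.998]] [-0.005, 0.624, 1.158]
unit [([240.0, 202.0], 0.75), ([393.0, 201.0], 0.38)]
clip []
fork [([393.0, 202.0], 0.87)]
cover [([229.0, 195.0], 0.85)]
cover_pad [([231.0, 195.0], 0.87), ([386.0, 195.0], 0.63)]
mat [([384.0, 196.0], 0.81)]
tape_roll [([317.0, 142.0], 0.58)]
spare_pulley [([459.0, 184.0], 0.79)]
grease_jar [([314.0, 181.0], 0.49), ([229.0, 192.0], 0.49)]
screwdriver [([243.0, 204.0], 0.73), ([162.0, 235.0], 0.7)]
parts_carton [([478.0, 237.0], 0.82), ([396.0, 207.0], 0.72)]
screw_cup [([241.0, 204.0], 0.74), ([163.0, 192.0], 0.55)]
side [[377.7842069760328, 0.0, 317.563049948412], [0.0, 377.7842069760328, 190.51894954239248], [0.0, 0.0, 1.0]] [[-0.913, -0.408, -0.026], [-0.191, 0.482, -0.855], [0.361, -0.776, -0.518]] [0.585, 0.183, 0.99]
unit [([296.0, 237.0], 0.81)]
clip []
fork [([357.0, 173.0], 0.65)]
cover [([287.0, 216.0], 0.83)]
cover_pad [([285.0, 213.0], 0.9), ([358.0, 153.0], 0.17)]
mat [([346.0, 178.0], 0.89)]
tape_roll [([289.0, 190.0], 0.83)]
spare_pulley []
grease_jar [([307.0, 199.0], 0.7)]
screwdriver [([290.0, 329.0], 0.59), ([396.0, 146.0], 0.55)]
parts_carton [([397.0, 147.0], 0.79)]
screw_cup [([235.0, 293.0], 0.79), ([296.0, 239.0], 0.32)]
1.3
```

Run:
```python
import cv2
a=cv2.imread("pics/top0.png")[100:300,120:520]; cv2.imwrite("pics/top0c.png",cv2.resize(a,(800,400),interpolation=cv2.INTER_CUBIC))
a=cv2.imread("pics/side0.png")[100:350,180:480]; cv2.imwrite("pics/side0c.png",cv2.resize(a,(720,600),interpolation=cv2.INTER_CUBIC))
```

```text
(no output)
```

View pics/top0c.png

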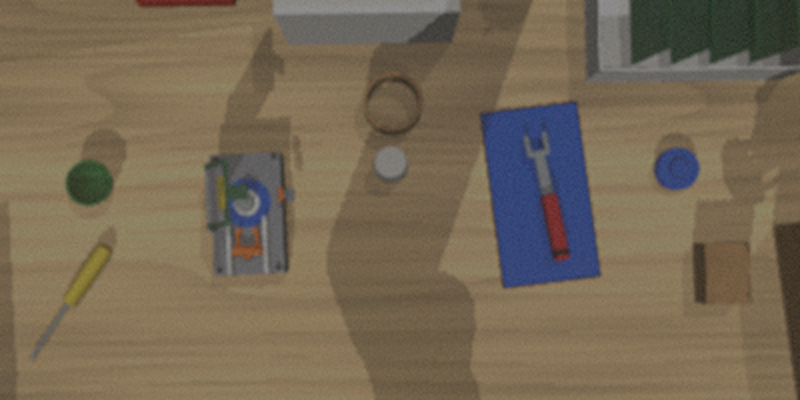

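View pics/side0c.png

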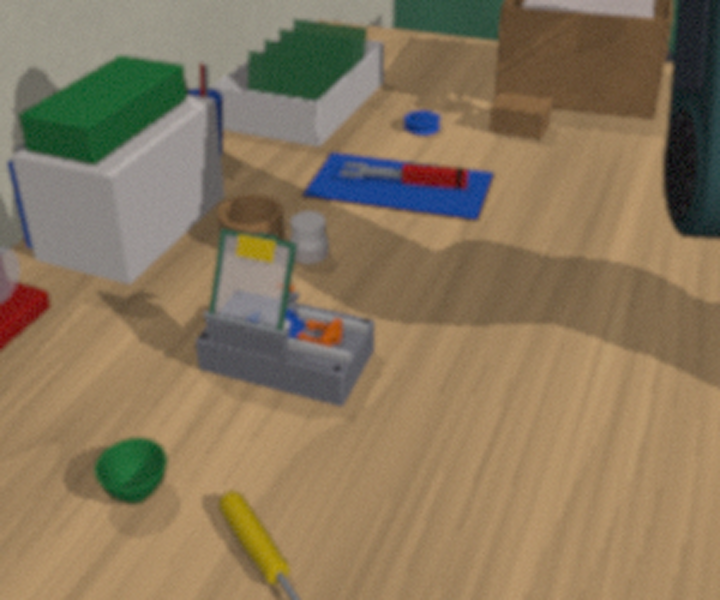

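```bash
cat > h.py <<'E'
from bench import *
import numpy as np, cv2
from scipy.spatial.transform import Rotation as Ro
def down(a):  # tool down, tool x at world angle a
    c,s=np.cos(a),np.sin(a)
    return Ro.from_matrix(np.array([[c,s,0],[s,-c,0],[0,0,-1.]])).as_quat()
def px2w(c,uv,z):
    uv=np.atleast_2d(uv).astype(float)
    d=np.c_[uv,np.ones(len(uv))]@np.linalg.inv(c["intrinsics"]).T@c["R"]
    C=-c["R"].T@c["t"]
    return C+d*((z-C[2])/d[:,2])[:,None]
def w2px(c,X):
    p=(c["R"]@np.atleast_2d(X).T+c["t"][:,None]).T@c["intrinsics"].T
    return p[:,:2]/p[:,2:]
def hsvmask(c,lo,hi,win=None):
    m=cv2.inRange(cv2.cvtColor(c["image"],cv2.COLOR_BGR2HSV),np.array(lo),np.array(hi))
    if win is not None:
        k=np.zeros_like(m); a,b,e,f=win; k[b:f,a:e]=1; m*=k
    n,l,s,_=cv2.connectedComponentsWithStats(m)
    return l==1+np.argmax(s[1:,4])
def rect(c,mask,z):
    """min-area rectangle of a mask projected on plane z: centre, long-side angle, sizes"""
    v,u=np.nonzero(mask); P=px2w(c,np.c_[u,v],z)[:,:2]
    (cx,cy),(w,h),_=r=cv2.minAreaRect((P*1000).astype(np.float32))
    b=cv2.boxPoints(r); e=b[1]-b[0] if np.hypot(*(b[1]-b[0]))>np.hypot(*(b[2]-b[1])) else b[2]-b[1]
    a=np.arctan2(e[1],e[0]); a=(a+np.pi/2)%np.pi-np.pi/2
    return np.array([cx,cy])/1000,a,sorted((w,h)),P.mean(0)
E
python3 - <<'E'
from h import *
c=dict(np.load("top0.npz"))
print("red",rect(c,hsvmask(c,(0,150,60),(8,255,255),(360,180,430,240)),.031))
print("red2",rect(c,hsvmask(c,(170,150,60),(180,255,255),(360,180,430,240)),.031))
print("blue",rect(c,hsvmask(c,(105,120,60),(125,255,255),(350,140,430,250)),.003))
print("orange",rect(c,hsvmask(c,(5,140,100),(16,255,255),(225,205,265,240)),.053))
print("deck",rect(c,hsvmask(c,(0,0,40),(180,60,200),(215,170,270,240)),.045))
print(current_orientation(),w2px(c,[.55,.2,.05]))
for y in (-.22,.21):
  for a in (np.pi/2,-np.pi/2):
    print(y,a,inverse_kinematics([.5,y,.3],down(a)))
E
```

```text
red (array([ 0.5877655 , -0.25014992]), np.float32(0.19413602), [17.05118751525879, 76.54210662841797], array([ 0.58790251, -0.25014394]))
red2 (array([ 0.61489557, -0.24712759]), np.float32(0.76487744), [0.0, 4.171887397766113], array([ 0.61489556, -0.2471276 ]))
blue (array([ 0.6314613 , -0.23532021]), np.float32(0.11043751), [142.62673950195312, 262.19122314453125], array([ 0.63168109, -0.23314775]))
orange (array([0.55701483, 0.19665016]), np.float32(-0.92040735), [28.881839752197266, 44.547569274902344], array([0.55523442, 0.19873368]))
deck (array([0.6065575 , 0.19807794]), np.float32(0.041430593), [128.8301239013672, 178.9652862548828], array([0.60785493, 0.20169407]))
[ 8.45925822e-01 -5.33300575e-01 -2.74857555e-05 -2.80584262e-05] [[243.61481385 225.59709107]]
-0.22 1.5707963267948966 [-5.40974135e-01  1.96946209e-01  1.46011922e+00 -4.44089210e-16
  1.48452723e+00 -2.11177046e+00]
-0.22 -1.5707963267948966 [-5.40974135e-01  1.96946209e-01  1.46011922e+00 -4.44089210e-16
  1.48452723e+00  1.02982219e+00]
0.21 1.5707963267948966 [ 2.70234557e-01  1.90737066e-01  1.46805961e+00 -4.44089210e-16
  1.48279598e+00 -1.30056177e+00]
0.21 -1.5707963267948966 [ 2.70234557e-01  1.90737066e-01  1.46805961e+00 -4.44089210e-16
  1.48279598e+00  1.84103088e+00]
```

Run:
```python
from h import *
out=[]
for n,p in (("wu",[.50,.20,.33]),("wf",[.56,-.245,.33])):
    move_ptp(p,down(-np.pi/2)); sleep(.3)
    c=capture("wrist"); np.savez(n+".npz",**c); out.append(cv2.resize(c["image"],(640,400)))
    print(n,(-c["R"].T@c["t"]).round(4),c["R"].round(3).tolist(),c["intrinsics"][0,0])
print(current_clock())
cv2.imwrite("pics/w1.png",np.vstack([cv2.resize(o,(480,300)) for o in out]))
```

```text
wu [0.5855 0.2002 0.5284] [[-0.0, -1.0, 0.0], [-0.953, 0.0, 0.303], [-0.303, -0.0, -0.953]] 324.22252074557775
wf [ 0.6456 -0.2437  0.5286] [[0.001, -1.0, 0.0], [-0.953, -0.001, 0.303], [-0.303, -0.001, -0.953]] 324.22252074557775
6.4417
```

View pics/w1.png

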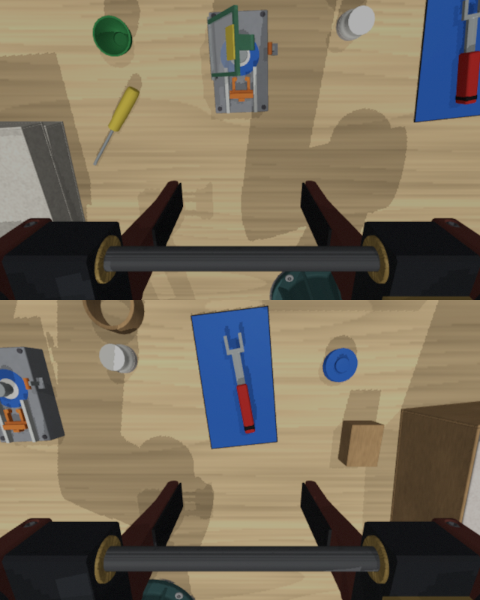

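Run:
```python
from h import *
c=dict(np.load("wf.npz"))
hsv=cv2.cvtColor(c["image"],cv2.COLOR_BGR2HSV)
m=((hsv[...,0]<8)|(hsv[...,0]>172))&(hsv[...,1]>150)&(hsv[...,2]>50); m[:90]=0;m[190:]=0;m[:,:290]=0;m[:,370:]=0
m=m.astype(np.uint8); n,l,s,_=cv2.connectedComponentsWithStats(m); m=l==1+np.argmax(s[1:,4])
print("red",rect(c,m,.031)); 
print("blue",rect(c,hsvmask(c,(105,120,60),(125,255,255),(240,0,390,205)),.003))
# steel: inside mat, low saturation
k=np.zeros_like(m,np.uint8); k[25:130,290:335]=1
st=((hsv[...,1]<90)&(hsv[...,2]>70)).astype(np.uint8)*k
n,l,s,_=cv2.connectedComponentsWithStats(st); st=l==1+np.argmax(s[1:,4]); print("steel",rect(c,st,.016))
a=c["image"][0:200,230:400]; 
b=cv2.resize(a,(510,600),interpolation=cv2.INTER_CUBIC)
o=dict(np.load("wu.npz"))["image"][0:165,260:380]
cv2.imwrite("pics/u2.png",cv2.resize(o,None,fx=3.6,fy=3.6,interpolation=cv2.INTER_CUBIC))
```

```text
red (array([ 0.58770831, -0.25125108]), np.float32(0.18455136), [20.208587646484375, 84.1748046875], array([ 0.58878121, -0.25113113]))
blue (array([ 0.63085791, -0.23465909]), np.float32(0.111295104), [147.57418823242188, 267.68206787109375], array([ 0.6434465 , -0.23265591]))
steel (array([ 0.67549945, -0.23416922]), np.float32(0.1855799), [34.75234603881836, 94.10089111328125], array([ 0.67658885, -0.23411244]))
```

View pics/u2.png

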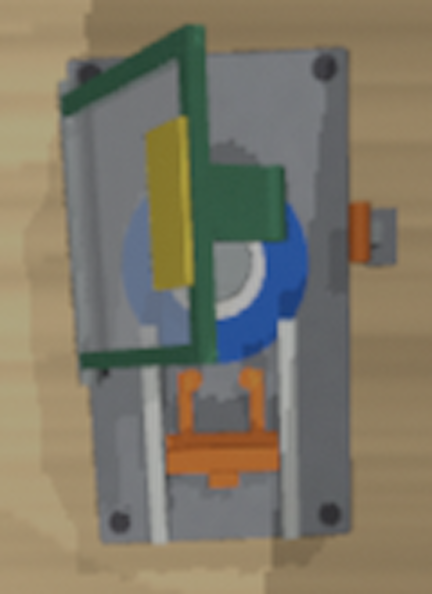

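Run:
```python
from h import *
from scipy.optimize import least_squares
c=dict(np.load("wu.npz"))
f=lambda p:np.array(p)/3.6+[260-.36,-.36]
P=px2w(c,f([(102,542),(350,532),(347,48),(70,62)]),.045)[:,:2]
M=np.array([[-105,52],[-105,-52],[73,-52],[73,52]])/1000
T=lambda q,M:M@np.array([[np.cos(q[2]),np.sin(q[2])],[-np.sin(q[2]),np.cos(q[2])]])+q[:2]
r=least_squares(lambda q:(T(q,M)-P).ravel(),[.6,.2,.04]); q=r.x
print("unit",q,(r.fun*1000).round(1))
def pr(name,uv,z):
    X=px2w(c,f(uv),z)[:,:2]; L=(X-q[:2])@np.array([[np.cos(q[2]),-np.sin(q[2])],[np.sin(q[2]),np.cos(q[2])]])
    print(name,(L*1000).round(1).tolist())
pr("shaft head",[(235,263)],.068)
pr("rails ends",[(158,541),(290,536),(150,326),(288,320)],.055)
pr("clip back top edge ends, nub",[(167,472),(280,470),(224,486)],.058)
pr("clip arms",[(190,370),(250,370)],.053)
# cover angle: pad centre crop (170,204)
for th in np.arange(.6,1.3,.05):
    s,k=np.sin(th),np.cos(th); y=.047-.083*k+.007*s; z=.081+.083*s+.007*k
    X=np.r_[T(q,np.array([[0.008,y]]))[0],z]; print(round(th,2),((w2px(c,X)[0]-[259.6,-.4])*3.6).round(),end=' ')
    # depth check
uv=f((170,204)).round().astype(int); print("pad depth",c["range_z"][uv[1]-2:uv[1]+3,uv[0]-2:uv[0]+3].round(3).tolist())
v,u=f((170,204))[::-1]; d=np.median(c["range_z"][uv[1]-1:uv[1]+2,uv[0]-1:uv[0]+2])
X=c["R"].T@(d*np.linalg.inv(c["intrinsics"])@np.r_[f((170,204)),1]-c["t"]); print(X)
L=(X[:2]-q[:2])@np.array([[np.cos(q[2]),-np.sin(q[2])],[np.sin(q[2]),np.cos(q[2])]]); print(L)
```

```text
unit [0.62159921 0.20324261 0.03810523] [-0.9  0.7 -1.1 -1.   0.7 -1.   1.3  1.3]
shaft head [[-1.0, -7.1]]
rails ends [[-103.1, 27.5], [-103.2, -25.8], [-21.1, 26.0], [-21.0, -26.8]]
clip back top edge ends, nub [[-75.8, 22.3], [-76.7, -22.3], [-82.1, 0.0]]
clip arms [[-37.8, 11.6], [-38.7, -11.7]]
0.6 [270. 213.] 0.65 [261. 212.] 0.7 [252. 212.] 0.75 [242. 211.] 0.8 [232. 210.] 0.85 [221. 209.] 0.9 [210. 209.] 0.95 [198. 208.] 1.0 [185. 208.] 1.05 [172. 208.] 1.1 [159. 208.] 1.15 [145. 208.] 1.2 [131. 208.] 1.25 [117. 208.] pad depth [[0.33799999952316284, 0.335999995470047, 0.33399999141693115, 0.3319999873638153, 0.3310000002384186], [0.33899998664855957, 0.3370000123977661, 0.33399999141693115, 0.3330000042915344, 0.3330000042915344], [0.33899998664855957, 0.335999995470047, 0.33500000834465027, 0.3319999873638153, 0.3310000002384186], [0.33899998664855957, 0.33799999952316284, 0.33500000834465027, 0.3330000042915344, 0.3330000042915344], [0.33899998664855957, 0.33799999952316284, 0.33500000834465027, 0.33500000834465027, 0.3330000042915344]]
[0.62931338 0.21561146 0.16330048]
[0.00817978 0.01206599]
```

```bash
cat >> h.py <<'E'
U=np.array([.6216,.2032,.0381])
def uw(x,y,z):
    c,s=np.cos(U[2]),np.sin(U[2]); return np.array([U[0]+c*x-s*y,U[1]+s*x+c*y,z])
E
python3 - <<'E'
from h import *
a=.185; q=down(a-np.pi/2); g=np.array([.6078,-.2472])
move_ptp([*g,.10],q)
print("hit",servo_line([*g,.007],q,rate=.08,contact_N=6),current_position())
move_gripper(.0); print("gap",current_finger_gap(),current_force())
servo_line([*g,.10],q,rate=.12); print(current_finger_gap(),current_force())
c=capture("wrist"); np.savez("w3.npz",**c); cv2.imwrite("pics/w3.png",c["image"]); s=capture("side")
cv2.imwrite("pics/s3.png",np.vstack([c["image"],cv2.resize(s["image"][110:235,240:440],(640,400))])[:,:][::1])
im=cv2.imread("pics/s3.png"); cv2.imwrite("pics/s3.png",cv2.resize(im,(480,600)))
print(current_clock())
E
```

```text
hit False [ 0.60829675 -0.24747768  0.00762167]
gap 0.00045845680437043364 [-0.81434829  0.56826063 -0.3917798 ]
0.0004166523919655912 [0.38413724 0.79621081 0.01061617]
11.0583
```

View pics/s3.png

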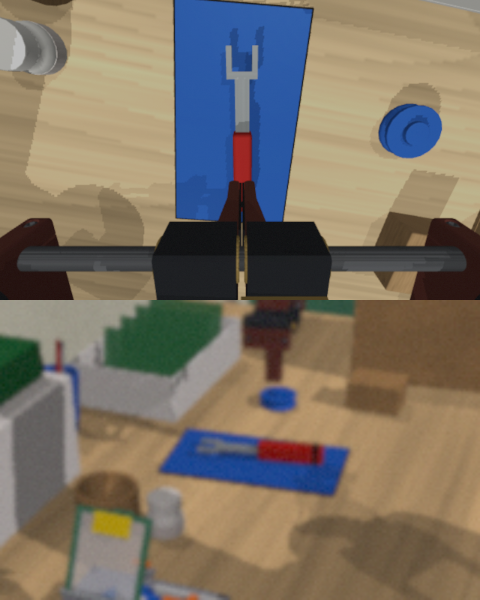

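Run:
```python
from h import *
def red(c,win,z):
    hsv=cv2.cvtColor(c["image"],cv2.COLOR_BGR2HSV)
    m=((hsv[...,0]<8)|(hsv[...,0]>172))&(hsv[...,1]>150)&(hsv[...,2]>50)
    k=np.zeros(m.shape,np.uint8); a,b,e,f=win; k[b:f,a:e]=m[b:f,a:e]
    n,l,s,_=cv2.connectedComponentsWithStats(k); m=l==1+np.argmax(s[1:,4]); return rect(c,m,z)
print(current_position(),Ro.from_quat(current_orientation()).as_matrix().round(3).tolist())
for n in ("top","side"):
    o=dict(np.load(n+"0.npz")); c=capture(n); w=(360,180,430,240) if n=="top" else (330,150,400,190)
    print(n,red(o,w,.031),red(c,w,.031))
c=dict(np.load("w3.npz")); print("wrist C",-c["R"].T@c["t"],c["R"].round(3).tolist())
print("grip expected px",w2px(c,[.6078,-.2472,.017]),"tip",w2px(c,[.7212,-.2256,.016]),"tcp",w2px(c,current_position()))
hsv=cv2.cvtColor(c["image"],cv2.COLOR_BGR2HSV)
st=np.zeros((400,640),np.uint8); st[40:178,290:355]=((hsv[...,1]<90)&(hsv[...,2]>70))[40:178,290:355]
n,l,s,_=cv2.connectedComponentsWithStats(st); st=l==1+np.argmax(s[1:,4]); print("steel now",rect(c,st,.016))
t=capture("top"); 
cv2.imwrite("pics/t4.png",np.hstack([cv2.resize(dict(np.load("top0.npz"))["image"][140:250,350:430],(400,550)),cv2.resize(t["image"][140:250,350:430],(400,550))]))
```

```text
[ 0.60696379 -0.24679851  0.09884438] [[0.184, -0.983, -0.002], [-0.983, -0.184, 0.001], [-0.001, 0.002, -1.0]]
top (array([ 0.58812286, -0.25031616]), np.float32(0.17279041), [18.04437828063965, 76.98707580566406], array([ 0.5870593 , -0.25094643])) (array([ 0.60782825, -0.2405858 ]), np.float32(0.22054863), [6.481932640075684, 30.15945816040039], array([ 0.60771476, -0.24038388]))
side (array([ 0.57375647, -0.23037125]), np.float32(0.22634113), [53.10462951660156, 92.79656982421875], array([ 0.57354509, -0.22968094])) (array([ 0.57374292, -0.23019336]), np.float32(0.23617947), [53.60456085205078, 92.47925567626953], array([ 0.57387462, -0.22949634]))
wrist C [ 0.69137969 -0.23113621  0.29763282] [[0.184, -0.983, -0.001], [-0.936, -0.176, 0.304], [-0.299, -0.055, -0.953]]
grip expected px [[322.59082281 199.26942238]] tip [[322.24496982  60.62957813]] tcp [[322.09295817 235.8975094 ]]
steel now (array([ 0.67500702, -0.23449506]), np.float32(0.20498848), [34.54623031616211, 94.52969360351562], array([ 0.6768685 , -0.23417186]))
```

View pics/t4.png

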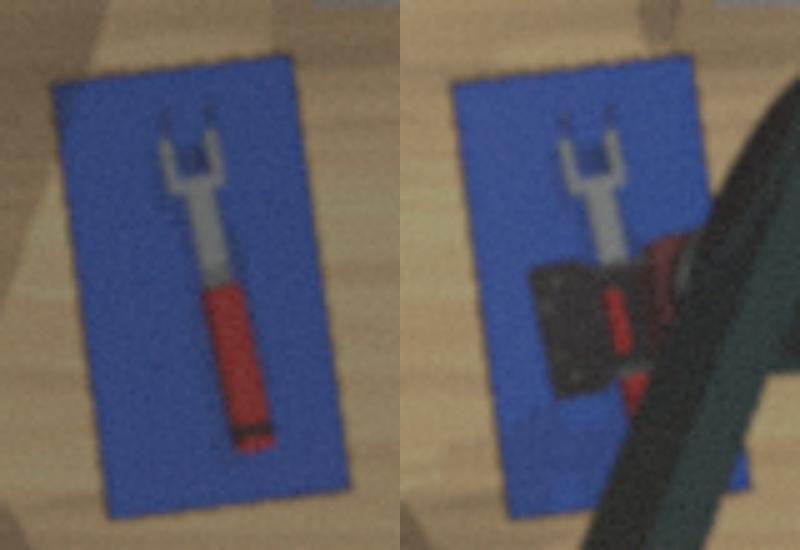

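Run:
```python
from h import *
a=.19; q=down(a-np.pi/2); g=np.array([.6078,-.2472])
move_gripper(.088); print(current_finger_gap())
print("hit",servo_line([*g,.007],q,rate=.1,contact_N=8),current_position(),current_force())
ims=[]
def snap():
    c=capture("wrist"); s=capture("side"); ims.append(np.hstack([cv2.resize(c["image"][80:280,220:420],(400,300)),cv2.resize(s["image"][115:205,300:420],(400,300))]))
snap()
move_gripper(.0); print("gap",current_finger_gap(),current_force(),current_position(),current_clock())
snap()
cv2.imwrite("pics/s5.png",np.vstack(ims))
```

```text
0.08773829698099914
hit False [ 0.60840857 -0.2475337   0.00765943] [-0.1318272   0.20799028  0.07715575]
gap 0.00045299788495610824 [ 0.07766742 -0.42930501  0.14389862] [ 0.607807   -0.24719221  0.00699275] 15.1083
```

View pics/s5.png

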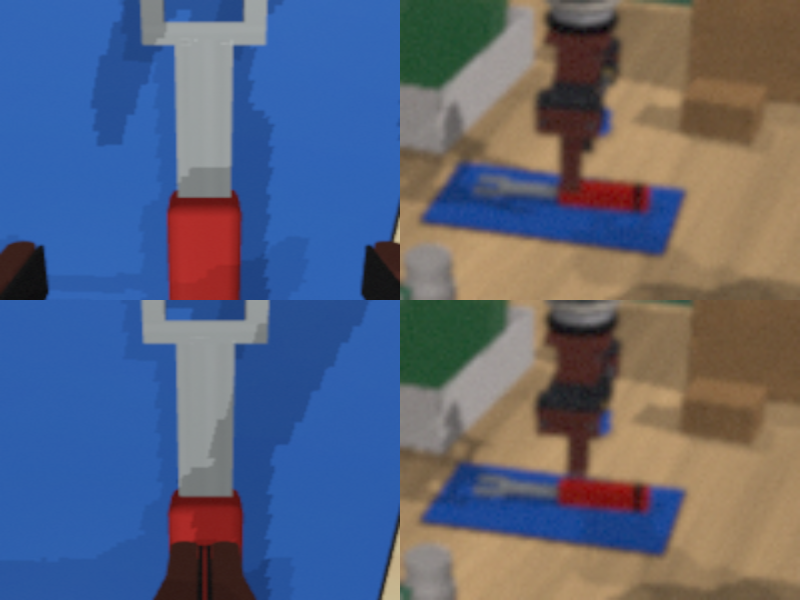

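Run:
```python
from h import *
c=capture("wrist"); s=capture("side"); p=current_position()
def wpt(c,u,v):
    d=c["range_z"][v,u]; return (c["R"].T@(d*np.linalg.inv(c["intrinsics"])@np.r_[u,v,1.]-c["t"])).round(4).tolist() if d>0 else None
print("tcp",p,w2px(c,p),w2px(s,p),w2px(s,p+[0,0,.024]))
for v in range(225,300,5): print(v,[wpt(c,u,v) for u in (317,322,327)])
print("side")
for v in range(140,182,3): print(v,[wpt(s,u,v) for u in (352,354)], s["image"][v,353])
```

```text
tcp [ 0.60781886 -0.24718656  0.00701396] [[322.06235904 236.06037563]] [[352.83598226 174.65260678]] [[352.98533084 168.91136767]]
225 [[0.6246, -0.241, 0.0321], [0.6249, -0.2438, 0.0315], [0.6259, -0.2466, 0.0325]]
230 [[0.6217, -0.2415, 0.0323], [0.6225, -0.2443, 0.033], [0.623, -0.2471, 0.0329]]
235 [[0.6187, -0.2421, 0.0325], [0.619, -0.245, 0.0318], [0.6195, -0.2478, 0.0318]]
240 [[0.6154, -0.2427, 0.032], [0.616, -0.2456, 0.0322], [0.6168, -0.2483, 0.0328]]
245 [[0.6194, -0.2422, 0.0477], [0.6189, -0.245, 0.0453], [0.6209, -0.2473, 0.0487]]
250 [[0.6204, -0.2421, 0.0557], [0.6195, -0.2449, 0.0528], [0.6208, -0.2472, 0.0546]]
255 [[0.6203, -0.2422, 0.061], [0.619, -0.245, 0.0576], [0.6207, -0.2472, 0.06]]
260 [[0.6195, -0.2424, 0.0648], [0.6185, -0.2451, 0.062], [0.6213, -0.247, 0.0665]]
265 [[0.6195, -0.2425, 0.0698], [0.6189, -0.245, 0.0677], [0.6205, -0.2471, 0.0699]]
270 [[0.6197, -0.2425, 0.0747], [0.6184, -0.2451, 0.0716], [0.6206, -0.247, 0.0749]]
275 [[0.6204, -0.2425, 0.0803], [0.6172, -0.2453, 0.074], [0.6211, -0.2468, 0.0802]]
280 [[0.6199, -0.2426, 0.0837], [0.6151,
[... 590 characters left out ...]
.5883, -0.175, 0.1346], [0.5795, -0.1698, 0.1384]] [31 33 65]
155 [[0.5853, -0.1669, 0.1277], [0.5802, -0.1729, 0.1258]] [36 41 73]
158 [[0.6082, -0.2343, 0.0814], [0.6024, -0.2393, 0.0801]] [37 39 72]
161 [[0.6086, -0.2362, 0.0684], [0.6007, -0.2352, 0.0703]] [31 34 69]
164 [[0.6102, -0.2417, 0.0534], [0.6021, -0.2404, 0.0555]] [27 35 67]
167 [[0.6333, -0.3098, 0.0035], [0.6015, -0.2396, 0.0438]] [62 56 87]
170 [[0.6106, -0.2445, 0.0273], [0.6013, -0.2399, 0.0314]] [ 25  26 132]
173 [[0.6079, -0.2375, 0.0189], [0.6015, -0.2413, 0.0182]] [ 21  26 122]
176 [[0.6055, -0.2312, 0.0101], [0.6, -0.2379, 0.0077]] [ 75  40 108]
179 [[0.6019, -0.2217, 0.0032], [0.5952, -0.2246, 0.0031]] [141  71  35]
```

The fingers' depth readings show their real tips about 37 mm behind the nominal TCP (z ≈ 0.044 when TCP reads 0.007), so they shut above the handle. I'll correct for that offset.

```bash
echo 'D=.037  # real finger tips lie this far behind the nominal TCP' >> h.py
python3 - <<'E'
from h import *
a=.19; q=down(a-np.pi/2); g=np.array([.6078,-.2472])
print(inverse_kinematics([*g,.008-D],q))
move_gripper(.06)
print("hit",servo_line([*g,.008-D],q,rate=.05,contact_N=5),current_position(),current_force())
move_gripper(.0); print("gap",current_finger_gap(),current_force(),current_position(),current_clock())
E
```

```text
[-4.91480711e-01  6.73771389e-01  1.56410861e+00 -4.44089210e-16
  9.03712655e-01  8.89315616e-01]
hit False [ 0.60799432 -0.24730047 -0.02887918] [ 0.26394016 -0.54681874 -0.05553942]
gap 0.021765716211359337 [0.1450531  0.46042705 1.34729405] [ 0.60783673 -0.24723595 -0.02891262] 17.875
```

Run:
```python
from h import *
z0=current_position()[2]; a=.19
servo_line([.6078,-.2472,z0+.11],rate=.12)
print(current_finger_gap(),current_force())
# carry: clear of jar/tape, tip 24 mm behind the clip's nub, high
X=uw(-.105-.115,0,z0+.11); q=down(U[2]+(-np.pi/2))
servo_line(X,q,rate=.2); sleep(.4)
print(current_position(),current_finger_gap())
c=capture("wrist"); np.savez("w6.npz",**c); s=capture("side"); np.savez("s6.npz",**s)
cv2.imwrite("pics/w6.png",np.vstack([cv2.resize(c["image"],(480,300)),cv2.resize(s["image"][170:290,220:420],(480,288))]))
print(current_clock())
```

```text
0.021815539402388364 [-0.27056871  0.04634258 -1.94049566]
[0.40181773 0.19472281 0.08107706] 0.02248515000000765
22.0333
```

View pics/w6.png

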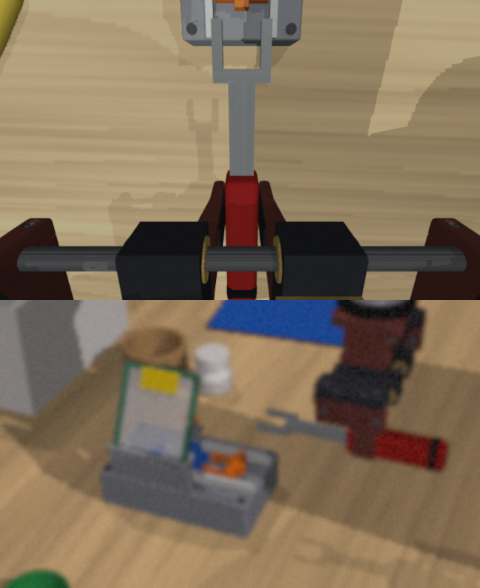

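Run:
```python
from h import *
c=dict(np.load("w6.npz")); p=current_position()
hsv=cv2.cvtColor(c["image"],cv2.COLOR_BGR2HSV)
def W(u,v): 
    d=c["range_z"][v,u]; return c["R"].T@(d[None]*(np.linalg.inv(c["intrinsics"])@np.c_[u,v,np.ones(len(u))].T)-c["t"][:,None])
v,u=np.mgrid[20:235,270:375]; v=v.ravel();u=u.ravel(); X=W(u,v).T
k=(X[:,2]>.1)&(X[:,2]<.14)&(c["range_z"][v,u]>0)&(v<225)&(hsv[v,u,1]<90); X=X[k]
L=(X[:,:2]-U[:2])@np.array([[np.cos(U[2]),-np.sin(U[2])],[np.sin(U[2]),np.cos(U[2])]])
x,y=L[:,0],L[:,1]; A=np.c_[x,np.ones(len(x))]; print("n",k.sum(),"x range",np.percentile(x,[0,1,99,100]).round(4))
co=np.polyfit(x,X[:,2],1); print("pitch",co[0],"z top at tip",np.polyval(co,-.105))
t=x>x.max()-.02; print("tine y",np.percentile(y[t],[1,50,99]).round(4),"mean",y[t].mean(), "z tines",np.median(X[t,2]),"sideslope",np.polyfit(y[t],X[t,2],1)[0])
b=(x<x.max()-.045); print("blade yaw",np.polyfit(x[b],y[b],1)); print("unit-frame tcp x",(p[:2]-U[:2]))
```

```text
n 7393 x range [-0.1929 -0.1914 -0.1056 -0.1044]
pitch -0.003380980370883452 z top at tip 0.1299997851129552
tine y [-0.0164  0.0114  0.0173] mean 0.0004953902400468214 z tines 0.13009870028655743 sideslope 0.0005029321905980525
blade yaw [0.00088688 0.00066355]
unit-frame tcp x [-0.2198394  -0.00840337]
```

Run:
```python
from h import *
p=current_position(); q=down(U[2]-np.pi/2)
servo_line([*uw(-.2205,-.0005,0)[:2],.0085],q,rate=.1); print(current_position())
print("stop1",servo_line(uw(-.145,-.0005,.0085),q,rate=.08,contact_N=25),current_position(),current_force(),current_clock())
for x in (-.1405,-.1385):
    print("stop",servo_line(uw(x,-.0005,.0085),q,rate=.02,contact_N=30),current_position(),current_force(),current_finger_gap(),current_clock())
c=capture("wrist"); np.savez("w7.npz",**c); t=capture("top")
cv2.imwrite("pics/w7.png",np.hstack([cv2.resize(c["image"][0:200,220:420],(500,500)),cv2.resize(t["image"][165:245,215:275],(300,500))]))
```

```text
[0.40168603 0.1944605  0.00878605]
stop1 False [0.47755684 0.19721725 0.00857549] [-0.95141519 -0.46895012 -1.5437909 ] 24.0
stop False [0.48149148 0.1973947  0.0085941 ] [-0.16605158  0.15942746 -1.68565171] 0.021539982801535185 24.375
stop False [0.48255544 0.19733216 0.00836232] [-1.74835314 -0.26021279 -1.2168943 ] 0.021991502680661582 24.625
```

View pics/w7.png

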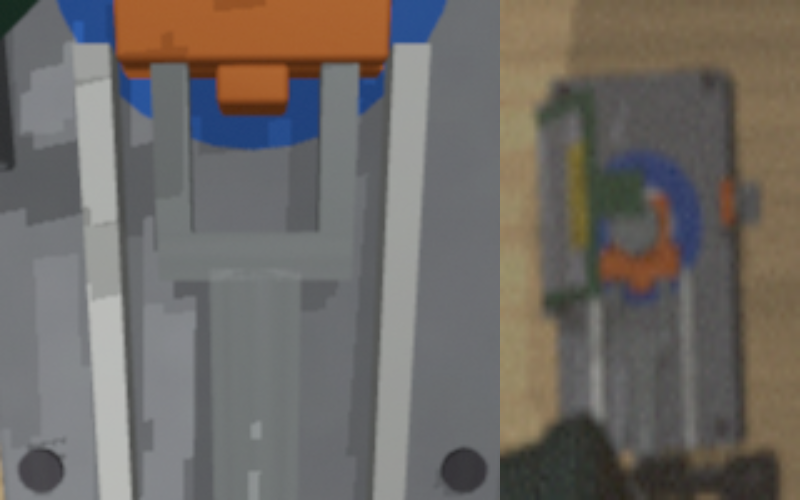

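Run:
```python
from h import *
c=dict(np.load("w7.npz"))
for uv,z in (((320,25),.060),((321,45.5),.058),((321,25),.057)):
    X=px2w(c,uv,z)[0]; L=(X[:2]-U[:2]); print(L*1000)
q=down(U[2]-np.pi/2)
print("before",current_force(),current_position())
for x in (-.1365,-.1345):
    h=servo_line(uw(x,-.0005,.0085),q,rate=.01,contact_N=18)
    print("stop",h,current_position(),current_force(),current_finger_gap(),current_clock())
    if h: break
c=capture("wrist"); np.savez("w8.npz",**c)
```

```text
[-24.50098442  -0.31305015]
[-31.70274849  -0.98249633]
[-23.89266566  -0.68711951]
before [-2.5314481  -0.02529442 -0.84496517] [0.48256733 0.19732805 0.00834598]
stop False [0.4826224  0.19720359 0.0081027 ] [-6.72433749  1.70125438  2.41127979] 0.02212579077291003 25.075
stop False [0.48278542 0.19704649 0.00770072] [-9.6647407   0.3438592   2.31780569] 0.02204381371341101 25.425
```

Run:
```python
from h import *
q=down(U[2]-np.pi/2); z0=-.0289
servo_line(uw(-.225,-.0005,.0085),q,rate=.12)
c=capture("wrist"); np.savez("w9.npz",**c); cv2.imwrite("pics/w9.png",c["image"])
servo_line(uw(-.225,-.0005,.081),q,rate=.2)
q2=down(.15-np.pi/2); g=[.6150,-.243]
servo_line([*g,.081],q2,rate=.25)
print(servo_line([*g,.0],q2,rate=.12),servo_line([*g,z0+.0005],q2,rate=.03,contact_N=5),current_position(),current_force())
move_gripper(.06); sleep(.2)
servo_line([*g,.081],q2,rate=.2)
c=capture("top"); print(current_clock())
t=capture("top"); s=capture("wrist")
cv2.imwrite("pics/t9.png",np.hstack([cv2.resize(s["image"],(480,300)),cv2.resize(cv2.imread("pics/w9.png")[0:160,240:400],(300,300))]))
```

```text
False False [ 0.61495464 -0.24289768 -0.02825448] [0.46206022 0.55520226 1.40335744]
32.6833
```

View pics/t9.png

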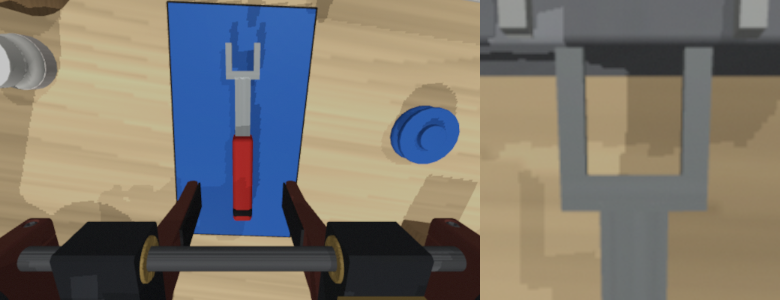

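Run:
```python
from h import *
move_gripper(0)
move_ptp([.53,.20,.26],down(-np.pi/2)); sleep(.3)
c=capture("wrist"); np.savez("w10.npz",**c)
r=silhouettes("wrist","cover_pad"); print([(d["conf"],d["xy"],d["region"].sum()) for d in r][:2])
m=cv2.erode(r[0]["region"].astype(np.uint8),np.ones((3,3)))>0
v,u=np.nonzero(m&(c["range_z"]>0)); d=c["range_z"][v,u]
X=(c["R"].T@(d*(np.linalg.inv(c["intrinsics"])@np.c_[u,v,np.ones(len(u))].T)-c["t"][:,None])).T
Rz=np.array([[np.cos(U[2]),-np.sin(U[2])],[np.sin(U[2]),np.cos(U[2])]])
L=np.c_[(X[:,:2]-U[:2])@Rz,X[:,2]]; print("pad mean",L.mean(0),np.percentile(L,[2,98],axis=0).round(4).tolist())
w=np.linalg.svd(L-L.mean(0),full_matrices=False)[2]; print("axes",w.round(3).tolist())
o=c["image"]; uv=r[0]["xy"]; print(current_clock())
uv=w2px(c,[U[0],U[1],.06])[0].astype(int); o=o[max(0,uv[1]-110):uv[1]+110,uv[0]-80:uv[0]+80]; print(uv)
cv2.imwrite("pics/u10.png",cv2.resize(o,None,fx=2.7,fy=2.7,interpolation=cv2.INTER_CUBIC))
```

```text
[(0.75, [297.6, 83.3], np.int64(5181))]
pad mean [0.00926168 0.01717372 0.14251984] [[-0.0335, -0.0167, 0.0939], [0.0488, 0.0453, 0.1697]]
axes [[-0.005, -0.53, 0.848], [1.0, 0.001, 0.007], [0.004, -0.848, -0.53]]
35.9417
[319  95]
```

View pics/u10.png

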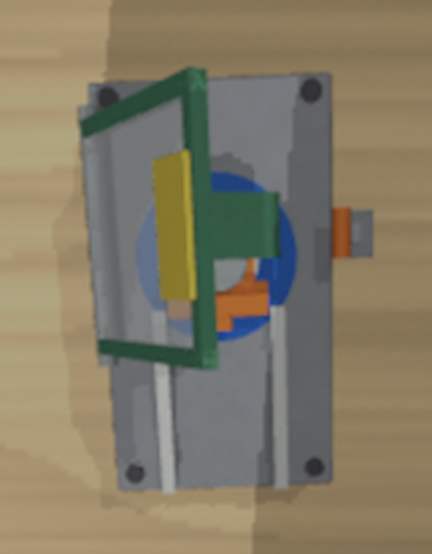

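```bash
cat > press.py <<'E'
from h import *
HY=.0475; PX=.009
cu,su=np.cos(U[2]),np.sin(U[2]); RU=np.array([[cu,-su,0],[su,cu,0],[0,0,1]])
def pose(th,off,k=.7):
    n=np.array([0,np.sin(th),np.cos(th)])
    tip=np.array([PX,HY-.083*np.cos(th)+.007*np.sin(th),.081+.083*np.sin(th)+.007*np.cos(th)])+off*n
    f=k*max(th,0); zt=np.array([0,-np.sin(f),-np.cos(f)]); xt=np.array([0,-np.cos(f),np.sin(f)])
    R=RU@np.c_[xt,np.cross(zt,xt),zt]
    w=tip+D*zt; return np.r_[uw(w[0],w[1],w[2])],Ro.from_matrix(R).as_quat()
E
python3 - <<'E'
from press import *
ths=np.r_[1.15,np.arange(1.0,-.01,-.125),0]
for th in ths: 
    j=inverse_kinematics(*pose(th,.004)); print(round(th,2),pose(th,.004)[0].round(3),None if j is None else np.round(j,2))
E
```

```text
1.15 [0.631 0.201 0.136] [ 0.59  0.79  1.17 -0.66  1.66  2.23]
1.0 [0.631 0.192 0.128] [ 0.55  0.74  1.22 -0.6   1.57  2.2 ]
0.88 [0.631 0.185 0.121] [ 0.51  0.7   1.27 -0.54  1.49  2.17]
0.75 [0.632 0.179 0.114] [ 0.46  0.66  1.31 -0.48  1.42  2.13]
0.62 [0.632 0.175 0.105] [ 0.42  0.63  1.35 -0.42  1.35  2.08]
0.5 [0.632 0.171 0.096] [ 0.37  0.61  1.39 -0.35  1.28  2.02]
0.38 [0.632 0.168 0.086] [ 0.31  0.59  1.43 -0.27  1.21  1.95]
0.25 [0.632 0.167 0.076] [ 0.26  0.57  1.46 -0.19  1.15  1.87]
0.12 [0.632 0.167 0.065] [ 0.21  0.57  1.49 -0.1   1.1   1.78]
0.0 [0.632 0.168 0.055] [ 0.15  0.57  1.52 -0.    1.06  1.69]
0.0 [0.632 0.168 0.055] [ 0.15  0.57  1.52 -0.    1.06  1.69]
```

Run:
```python
from press import *
move_ptp(*pose(1.03,.07)); 
print("touch",servo_line(*pose(1.03,-.004),rate=.06,contact_N=3),current_position(),current_force())
for th in np.arange(.9,.1,-.133):
    servo_line(*pose(th,-.002),rate=.08); print(round(th,2),current_force().round(1))
for off in (-.001,-.004,-.007,-.010):
    h=servo_line(*pose(0,off),rate=.04,contact_N=28); print(off,h,current_position(),current_force().round(1))
    if h or abs(current_force()[2])>18: break
c=capture("side"); print(current_clock())
cv2.imwrite("pics/s11.png",cv2.resize(c["image"][170:290,210:370],(640,480)))
```

```text
touch False [0.63143468 0.18687557 0.12595728] [0.07451914 1.24898978 0.02563423]
0.9 [-0.8 -0.5  0.3]
0.77 [-0.2 -0.  -0.2]
0.63 [-0.6  1.   0.2]
0.5 [ 0.2 -0.6  0.6]
0.37 [-0.4  1.6 -0.5]
0.24 [ 0.1 -0.4 -0.4]
0.1 [-0.3  0.7  0.1]
-0.001 True [0.63271045 0.17094632 0.05296984] [-2.8  2.4  8.9]
40.3083
```

View pics/s11.png

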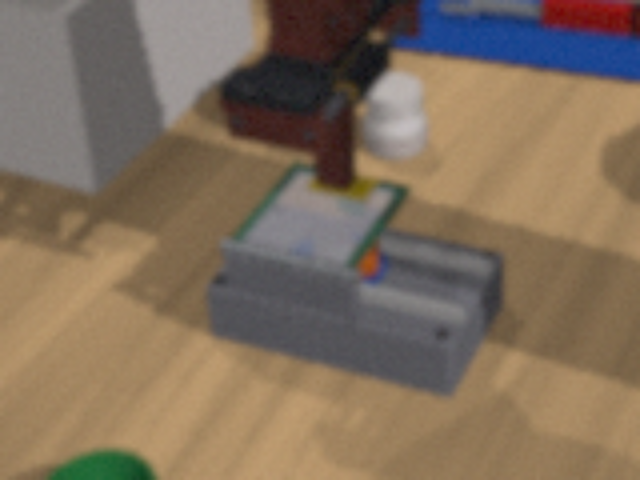

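Run:
```python
from press import *
for off in (-.002,-.005,-.008):
    h=servo_line(*pose(0,off),rate=.015,contact_N=25); print(off,h,current_position(),current_force().round(1))
    if h: break
sleep(.3)
p,q=pose(0,.08); servo_line(p,rate=.15)
print(current_force().round(1),current_clock())
move_ptp([.53,.20,.26],down(-np.pi/2)); sleep(.2)
c=capture("wrist"); s=capture("side"); np.savez("w12.npz",**c)
m=hsvmask(c,(22,120,90),(34,255,255),(260,20,380,200)); v,u=np.nonzero(cv2.erode(m.astype(np.uint8),np.ones((3,3)))); d=c["range_z"][v,u]
X=(c["R"].T@(d*(np.linalg.inv(c["intrinsics"])@np.c_[u,v,np.ones(len(u))].T)-c["t"][:,None])).T
Rz=np.array([[np.cos(U[2]),-np.sin(U[2])],[np.sin(U[2]),np.cos(U[2])]]); L=np.c_[(X[:,:2]-U[:2])@Rz,X[:,2]]
print("pad",len(L),L.mean(0),np.polyfit(L[:,1],L[:,2],1)); print(current_clock())
cv2.imwrite("pics/w12.png",np.hstack([cv2.resize(c["image"][0:200,240:400],(384,480)),cv2.resize(s["image"][180:280,215:335],(400,480))]))
```

```text
-0.002 False [0.63280486 0.17096775 0.05271973] [-6.9  3.9 20. ]
-0.005 True [0.63272085 0.17106644 0.05293795] [-2.4  0.3  9.5]
[ 0.  -0.4 -1.6] 41.8417
pad 801 [ 0.00853069 -0.03541086  0.09107441] [1.41345775 0.14112617]
42.85
```

Run:
```python
from h import *
c=dict(np.load("w12.npz"))
Rz=np.array([[np.cos(U[2]),-np.sin(U[2])],[np.sin(U[2]),np.cos(U[2])]])
v,u=np.mgrid[20:200,240:400]; v=v.ravel();u=u.ravel(); d=c["range_z"][v,u]
X=(c["R"].T@(d*(np.linalg.inv(c["intrinsics"])@np.c_[u,v,np.ones(len(u))].T)-c["t"][:,None])).T
L=np.c_[(X[:,:2]-U[:2])@Rz,X[:,2]]
k=(L[:,2]>.075)&(L[:,2]<.12)&(L[:,0]>-.03)&(L[:,0]<.045)&(L[:,1]>-.055)&(L[:,1]<.035); P=L[k]
co=np.polyfit(P[:,1],P[:,2],1); 
for _ in range(5): r=P[:,2]-np.polyval(co,P[:,1]); P=P[abs(r)<.004]; co=np.polyfit(P[:,1],P[:,2],1)
print("cover slope",co,len(P))
y=P[:,1]
for a in np.arange(-.055,.035,.015): print(round(a,3),np.median(P[(y>a)&(y<a+.015),2]).round(4))
# fork & clip check
for n in ("wrist","side","top"):
    capture(n); print(n,[(x["conf"],x["xy"]) for x in spot_in(n,"clip")][:1])
t=capture("top"); hsv=cv2.cvtColor(t["image"],cv2.COLOR_BGR2HSV)
print("red",rect(t,hsvmask(t,(0,150,60),(8,255,255),(360,170,430,240)),.031))
m=hsvmask(c,(5,140,90),(16,255,255),(290,60,360,150)); v,u=np.nonzero(m)
X=px2w(c,np.c_[u,v],.058)[:,:2]; l=(X-U[:2])@Rz; print("clip orange x",np.percentile(l,[1,50,99],axis=0).round(4).tolist())
print(current_force(),current_clock())
for q in ("tape_roll","grease_jar","spare_pulley","parts_carton","screw_cup","screwdriver"): print(q,[(x["conf"],np.round(x["xy"])) for x in spot_in("top",q)][:2])
```

```text
cover slope [-0.03766942  0.08573661] 5814
-0.055 0.088
-0.04 0.0884
-0.025 0.0854
-0.01 0.0852
0.005 0.0853
0.02 0.0853
wrist []
side []
top []
red (array([ 0.59374231, -0.24492865]), np.float32(0.13984466), [15.621721267700195, 75.79649353027344], array([ 0.59321795, -0.245563  ]))Traceback (most recent call last):
  File "<stdin>", line 18, in <module>
  File "h.py", line 20, in hsvmask
    return l==1+np.argmax(s[1:,4])
                ~~~~~~~~~^^^^^^^^^
    return _wrapfunc(a, 'argmax', axis=axis, out=out, **kwds)
    return bound(*args, **kwds)
ValueError: attempt to get argmax of an empty sequence
```

Run:
```python
from h import *
Rz=np.array([[np.cos(U[2]),-np.sin(U[2])],[np.sin(U[2]),np.cos(U[2])]])
for n in ("w10","w12"):
    c=dict(np.load(n+".npz")); hsv=cv2.cvtColor(c["image"],cv2.COLOR_BGR2HSV)
    m=cv2.inRange(hsv,(3,90,60),(20,255,255))>0; v,u=np.nonzero(m); l=(px2w(c,np.c_[u,v],.058)[:,:2]-U[:2])@Rz
    k=(abs(l[:,1])<.03)&(l[:,0]>-.09)&(l[:,0]<.03); l=l[k]; print(n,k.sum(),np.percentile(l,[1,50,99],axis=0).round(4).tolist() if k.any() else 0)
    b=l[(l[:,1]<-.009)&(l[:,1]>-.021)]; print(" back edge x",np.percentile(b[:,0],[1,3,5]) if len(b) else 0)
t=capture("top")
for q in ("tape_roll","grease_jar","spare_pulley","parts_carton","screw_cup","screwdriver"): print(q,[(round(x["conf"],2),np.round(x["xy"]).tolist()) for x in spot_in("top",q)][:2])
print(current_clock())
```

```text
w10 280 [[-0.0292, -0.0207], [-0.0176, -0.0102], [-0.0024, 0.0176]]
 back edge x [-0.02394953 -0.02381017 -0.02329197]
w12 0 0
 back edge x 0
tape_roll [(0.73, [310.0, 140.0]), (0.41, [395.0, 206.0])]
grease_jar []
spare_pulley [(0.56, [455.0, 184.0])]
parts_carton [(0.91, [480.0, 235.0])]
screw_cup [(0.79, [164.0, 188.0])]
screwdriver [(0.49, [242.0, 198.0])]
43.55
```

```bash
python3 -c "
from bench import *
print(current_position(),current_clock()); close_job()"
```

```text
[0.52999645 0.20003056 0.26008771] 43.55
the job is handed in; nothing more can be done
```

I handed the job in at 43.6 s of the 67 s allowed. The clip is pushed home, the cover is shut and the fork is back on the mat, but `close_job` gives no verdict.

- **First grasp:** The first try, and a repeat at the same height to diagnose it, closed above the handle. Depth readings showed the real finger tips about 37 mm behind the stated TCP. I corrected for that and the next grasp held, with a 22 mm gap.
- **Clip:** I pushed it with the fork tines until it stopped hard. A further 4 mm of commanded travel moved it about 0.2 mm, at about 10 N. Its back edge measured about -24 mm from the shaft, against a nominal -26 mm, so it is about 2 mm out, within the 4 mm limit and my measuring error. I could not see it again once the cover was shut.
- **Cover:** I pressed it to a hard stop at up to about 20 N and then let go. Afterwards the panel measured level across y -25 to +35 mm, with the pad at 88 mm, which is the shut height.
- **Fork:** It lies on the mat with fork_grip at about (0.615, -0.243), well inside the edges. I did not measure its tilt separately.
- **Bystanders:** In the last top view the tape roll, pulley, carton and cup are within 2 to 7 px (about 6 to 21 mm) of their first detections. The tape roll is the 7 px one, which I took as detector scatter since nothing went near it.
- **Not confirmed:** The grease jar was not found in the last view, and the screwdriver detection was a false hit on the unit. I saw no contact with either during the run.

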